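Snap the ink box lid shut all round

TASK

The white lid of the grey ink storage box is on but not snapped: the flap in the middle of each of its four sides still stands up. Press down each of the four flaps with the fingertips, going round the rim, until every one has clicked shut flush. Leave the box standing where it is, do not lift or shove it, and leave the other things around it alone.

Things in the scene. Friction and masses are not known exactly. Their poses are not given: they have to be found in the camera images.
- box_top (a point): Centre of the lid's top, 61 mm above the table, on a closed grey plastic storage box with a white snap lid (lid plate 140 mm along the box's own x, 180 mm along its own y; about 3 kg, loose on the table). The frame is the box's: z up, x towards the far long side, y towards the left short end. The middle panel (72x112 mm) and the four corners of the lid lie at 58 to 61 mm; a shut flap's top is at 64 mm. Raised flaps stand out of the lid rim, one in the middle of each side.
- flap_far_press (a point): Press spot on the top face of the far snap flap (long side at the box's +x, flap 104 mm along the rim, 35 mm deep from hinge to outer edge, 6 mm thick): half-way along the flap, 27 mm out from its hinge, 9 mm in from its outer edge, among three small ribs. 65 mm from the lid's centre along the box's x. It is about 71 mm above the table while the flap is raised, 64 mm when shut.
- flap_far (a joint): Angle of the far snap flap about its inner edge, rad: 0 fully shut and flush, 0.25 raised (outer edge about 9 mm up), as at the start. Let go above 0.15 it springs back up; below, it snaps shut by itself and stays. Pressed at the spot it resists most at first (4 to 7 N, more nearer the hinge), then gives and clicks after some 3 mm; a force stop may come before the click, so press on to the shut height. Below is the rigid lid.
- flap_left_press (a point): Press spot on the top face of the left snap flap (short end at the box's +y, flap 64 mm along the rim, 35 mm deep from hinge to outer edge, 6 mm thick): half-way along the flap, 27 mm out from its hinge, 9 mm in from its outer edge, among three small ribs. 85 mm from the lid's centre along the box's y. It is about 71 mm above the table while the flap is raised, 64 mm when shut.
- flap_left (a joint): Angle of the left snap flap about its inner edge, rad: 0 fully shut and flush, 0.25 raised (outer edge about 9 mm up), as at the start. Let go above 0.15 it springs back up; below, it snaps shut by itself and stays. Pressed at the spot it resists most at first (4 to 7 N, more nearer the hinge), then gives and clicks after some 3 mm; a force stop may come before the click, so press on to the shut height. Below is the rigid lid.
- flap_near_press (a point): Press spot on the top face of the near snap flap (long side at the box's -x, flap 104 mm along the rim, 35 mm deep from hinge to outer edge, 6 mm thick): half-way along the flap, 27 mm out from its hinge, 9 mm in from its outer edge, among three small ribs. 65 mm from the lid's centre along the box's -x. It is about 71 mm above the table while the flap is raised, 64 mm when shut.
- flap_near (a joint): Angle of the near snap flap about its inner edge, rad: 0 fully shut and flush, 0.25 raised (outer edge about 9 mm up), as at the start. Let go above 0.15 it springs back up; below, it snaps shut by itself and stays. Pressed at the spot it resists most at first (4 to 7 N, more nearer the hinge), then gives and clicks after some 3 mm; a force stop may come before the click, so press on to the shut height. Below is the rigid lid.
- flap_right_press (a point): Press spot on the top face of the right snap flap (short end at the box's -y, flap 64 mm along the rim, 35 mm deep from hinge to outer edge, 6 mm thick): half-way along the flap, 27 mm out from its hinge, 9 mm in from its outer edge, among three small ribs. 85 mm from the lid's centre along the box's -y. It is about 71 mm above the table while the flap is raised, 64 mm when shut.
- flap_right (a joint): Angle of the right snap flap about its inner edge, rad: 0 fully shut and flush, 0.25 raised (outer edge about 9 mm up), as at the start. Let go above 0.15 it springs back up; below, it snaps shut by itself and stays. Pressed at the spot it resists most at first (4 to 7 N, more nearer the hinge), then gives and clicks after some 3 mm; a force stop may come before the click, so press on to the shut height. Below is the rigid lid.
- ink_tin: Bystander, loose: round ink tin with a press lid, 68 across, 50 high, standing beside the box's left end (sizes in mm). Origin at the centre of its underside.
- gouge: Bystander, loose: lino gouge with pear-shaped wooden handle, 96x30x27, lying in front of the box's near side (sizes in mm). Origin at the centre of its underside.
- baren: Bystander, loose: round wooden rubbing disc with a knob, 108 across, 48 high (sizes in mm). Origin at the centre of its underside.
- brayer: Bystander, loose: ink roller with a red handle, 188x86x33, lying on the table to the right (sizes in mm). Origin at the centre of its underside.
- pigment_jar: Bystander, loose: jar with a grey screw lid, 67 across, 102 high (sizes in mm). Origin at the centre of its underside.
- lino_block: Bystander, loose: mounted lino block, 60x75x21 (sizes in mm). Origin at the centre of its underside.
There are look-alikes about, which are no part of the job. Leave any pink or purple look-alike of the part that bears box_top alone.

How it is judged (in metres and radians):
At the end, for the whole second after the job is handed in: All four flaps are shut (each joint below 0.04 rad), the box stands level within 30 mm of where it stood, and each bystander is within 25 mm of where it was (value of joint each of flap_far, flap_left, flap_near, flap_right below 0.04 rad and distance of box_top from where it was at the start of the episode below 0.03 m and angle between box_top's own z axis and vertical below 0.05 rad and distance of each of ink_tin, gouge, baren, brayer, pigment_jar, lino_block from where it was at the start of the episode below 0.025 m); the robot touches nothing.
It fails at once if the box is lifted or tipped (height (world z) of box_top above 0.076 m or angle between box_top's own z axis and vertical above 0.15 rad).
It fails at once if the box is shoved more than 40 mm (distance of box_top from where it was at the start of the episode above 0.04 m).
It fails at once if a bystander is moved or picked up (more than 25 mm) (distance of any of ink_tin, gouge, baren, brayer, pigment_jar, lino_block from where it was at the start of the episode above 0.025 m).
It also fails if it takes over 45 s, if anything falls off the work surface, if the arm or the gripper's body presses on something with over 40 N, if the wrist force passes 120 N, or if a joint passes its speed limit or range.

ROBOT

A 7-joint arm with a two-finger parallel gripper is mounted at the origin on the work surface; the furniture and walls round the work are solid. World frame = base frame: x ahead of the robot, y to its left, z up, the work surface at z = 0. Lengths are in mm, angles in rad, forces in N, time in s.
With the tool pointing down it reaches from about 400 to 875 mm from the base axis. Payload 19.3 kg.
Tool frame: the origin (TCP) lies at the very end of the fingers, on their centre line; the grasp point (between the pads) lies 19 mm behind it (grip_point_offset is the z of the grasp point in the tool frame, in mm); z points along the fingers, y is the line along which they close (so a half turn about z gives the same grasp; the last joint's range is limited). The gripper opens to 85 mm and grips with 20 to 120 N. Pads are 22 mm wide; open, the fingers measure 114 mm over their backs; the gripper's body (76 mm by 85 mm) begins 54 mm behind the grasp point. The pads swing forward as they close: fully open they stand 13 mm farther back than shut.
Start: joints at [-1.227, 0.521, -0.036, 1.599, 0.021, 1.021, -0.113], TCP at [251.324, 572.233, 231.291] pointing down, gripper open.
Joint ranges: [-2.91, 2.91], [-0.3, 2.13], [-1.5, 1.42], [0.17, 2.43], [-1.26, 4.41], [0.16, 1.93], [-2.52, 2.52]. Speed limits (rad/s): [1.89, 1.89, 2.39, 2.39, 3.01, 3.01, 3.01].

INTERFACE

Orientations are given as a 3x3 rotation matrix whose columns are the frame's x, y, z axes.
In Python, from workcell import movep, movel, goto_joints, open_gripper, clamp, wait, inverse_kinematics, read_state, camera, PlanningError, finish_job, grip_point_offset gives the robot as it stands. Calls block until the motion is done:
- movep(position, orientation): joint-space move of the TCP to a pose.
- movel(position, frame=None, max_speed=150, guard=None): straight line of the TCP; frame=None keeps the orientation; max_speed is the mean speed in mm/s. With guard (N) it stops when the force on the tool has changed by that much, and returns True; else False.
- goto_joints(angles): joint-space move.
- open_gripper() and clamp(): open the fingers fully, or close them until they stop; the grip force is fixed at half the most.
- wait(seconds).
- inverse_kinematics(position, orientation): joint angles nearest the present ones, or None.
- read_state(): the state.
- camera(name): name is "scene" or "top" or "wrist"; returns a dict with "image" (420x560x3 uint8, blue, green, red), "range_z" (420x560 float32, mm along the optical axis (not along the pixel's ray), 0 where there is no reading), "fx", "fy", "cx", "cy" (pixels), "dist_coeffs" ([k1, k2, p1, p2, k3] as OpenCV has them; the pictures are not rectified), "cam_to_world" (4x4, takes a point from camera to world coordinates). Camera axes: x right, y up, looking along -z (the intrinsics and any distortion apply to the point x, -y, -z); pixel columns grow to the right and rows downward; lengths in mm; the calibration is good to about 2 mm. A picture is of the moment at which its call begins.
A pose or a line that the arm cannot do raises PlanningError and nothing moves.
- finish_job(): hands the job in; it is judged then, once.
The state is a dict: "time": time; "qpos": joint angles; "qvel": joint speeds; "joint_efforts": joint torques, N m; "eef_pos": TCP position; "tool_rot": TCP orientation; "ft_force": force on the tool from outside, world axes, zero at the start; "torque": the same for the moment, N m; "finger_gap": finger opening in mm; "gripper_force": force on a finger pad.
Only numpy, scipy, OpenCV 4.12 (cv2) and the standard library are available. Lean on these libraries where they do the work, as an engineer would, in place of code of your own. Each camera call takes 0.05 s, during which the arm holds its last target. There are 200 camera calls.

## Working session

There is one attempt and no reset: what is moved stays moved. The work goes in short steps, each a Python script; the robot and the scene stay as the last script left them, time stands still between calls to the robot, and variables do not carry over. Pictures are saved under pics/ and viewed, at most 10 in all, crops included, and the job is handed in when it is done.

```bash
mkdir -p pics; python3 - <<'E'
from workcell import *
import cv2,numpy as np
a=camera("top");b=camera("scene")
for n,c in(("top",a),("scene",b)):
    cv2.imwrite(f"pics/{n}0.png",c["image"]); np.savez(n+".npz",**c)
    print(n,c["fx"],c["cx"],c["cy"],c["dist_coeffs"],np.round(c["cam_to_world"],3).tolist(),(c["range_z"]>0).mean())
print(read_state()["time"])
E
```

```text
top 491.9975020769584 282.962343899301 212.70967815464243 [-0.1532149  0.         0.         0.         0.       ] [[0.016, 0.978, -0.21, 184.155], [-1.0, 0.015, -0.008, 109.571], [-0.004, 0.21, 0.978, 1506.14], [0.0, 0.0, 0.0, 1.0]] 0.9958715986394557
scene 467.69522514317475 281.8108866745497 208.72738556187218 [-0.04303495  0.          0.          0.          0.        ] [[0.461, 0.52, -0.719, -537.196], [-0.887, 0.291, -0.358, -388.35], [0.023, 0.803, 0.596, 916.759], [0.0, 0.0, 0.0, 1.0]] 0.9962117346938776
0.1
```

View pics/top0.png

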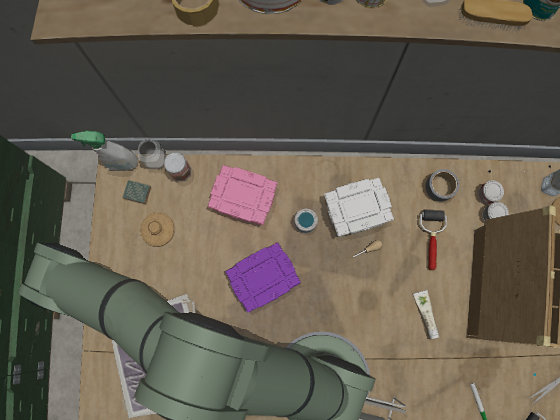

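View pics/scene0.png

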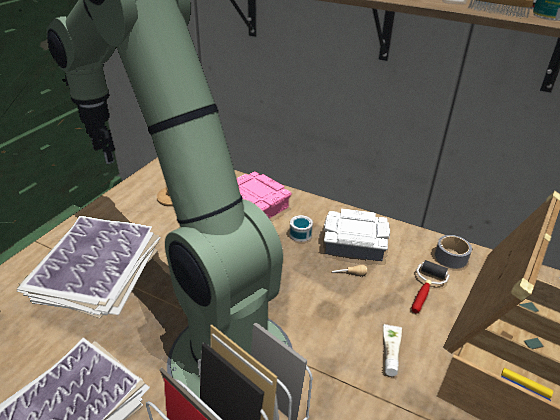

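The white-lidded box is at about (358,207) in the top picture. Its look-alikes are the pink box at (243,195) and the purple one at (263,277). The ink tin at (305,220) is on its left and the gouge at (370,248) is in front. I choose the white one and will measure its lid and check it in a crop.

```bash
cat > h.py <<'E'
import cv2,numpy as np
def K(c): return np.array([[c["fx"],0,c["cx"]],[0,c["fy"],c["cy"]],[0,0,1.]])
def cloud(c):
    h,w=c["range_z"].shape
    u,v=np.meshgrid(np.arange(w),np.arange(h))
    p=cv2.undistortPoints(np.stack([u,v],-1).reshape(-1,1,2).astype(float),K(c),np.array(c["dist_coeffs"])).reshape(h,w,2)
    z=c["range_z"]; P=np.stack([p[...,0]*z,-p[...,1]*z,-z],-1)
    T=np.array(c["cam_to_world"]); return P@T[:3,:3].T+T[:3,3]
def project(c,X):
    T=np.array(c["cam_to_world"]); q=(np.atleast_2d(X)-T[:3,3])@T[:3,:3]; q=q*[1,-1,-1]
    return cv2.projectPoints(q.reshape(-1,1,3),np.zeros(3),np.zeros(3),K(c),np.array(c["dist_coeffs"]))[0].reshape(-1,2)
def lid(c,seed=None,R=150):
    """white pixels 45..85 mm high -> min-area rectangle in world xy"""
    P=cloud(c); im=c["image"]; hsv=cv2.cvtColor(im,cv2.COLOR_BGR2HSV)
    m=(hsv[...,1]<40)&(hsv[...,2]>120)&(P[...,2]>45)&(P[...,2]<85)&(c["range_z"]>0)
    if seed is not None: m&=np.hypot(P[...,0]-seed[0],P[...,1]-seed[1])<R
    n,l,s,_=cv2.connectedComponentsWithStats(m.astype(np.uint8)); k=1+np.argmax(s[1:,4]); m=l==k
    q=P[m]; r=cv2.minAreaRect(q[:,:2].astype(np.float32)); return r,q,m
E
python3 - <<'E'
from h import *
t=np.load("top.npz");P=cloud(t)
print("table z",P[260:290,370:400,2].mean())
for n in("top","scene"):
    c=np.load(n+".npz"); X=cloud(c)[207,358] if n=="top" else cloud(c)[225,356]
    r,q,m=lid(c,X[:2],130); print(n,r,len(q),np.percentile(q[:,2],[2,20,50,80,98]))
    b=cv2.boxPoints(r); pr=project(c,np.c_[b,np.full(4,66)])
    im=c["image"].copy(); cv2.polylines(im,[pr.astype(int)],True,(0,0,255))
    x,y=pr.mean(0).astype(int); cv2.imwrite(f"pics/crop_{n}.png",cv2.resize(im[y-60:y+60,x-75:x+75],None,fx=2.6,fy=2.6,interpolation=2))
for nm,(u,v) in dict(tin=(305,220),gouge=(372,247),jar=(176,165)).items(): print(nm,P[v,u].round())
cv2.imwrite("pics/crop.png",np.hstack([cv2.imread("pics/crop_top.png"),cv2.imread("pics/crop_scene.png")]))
E
```

```text
table z 5.382931736507161
top ((520.1919555664062, -108.72740173339844), (150.8282928466797, 192.00982666015625), 19.084962844848633) 2777 [53.7213796  58.86137325 63.26347294 68.82680385 74.63880552]
scene ((520.9262084960938, -107.64128112792969), (159.50811767578125, 190.02308654785156), 15.854938507080078) 2069 [54.78850037 60.721331   64.37762075 69.86101989 74.10833269]
tin [476.  54.  46.]
gouge [ 400. -153.   18.]
jar [626. 444. 105.]
```

View pics/crop.png

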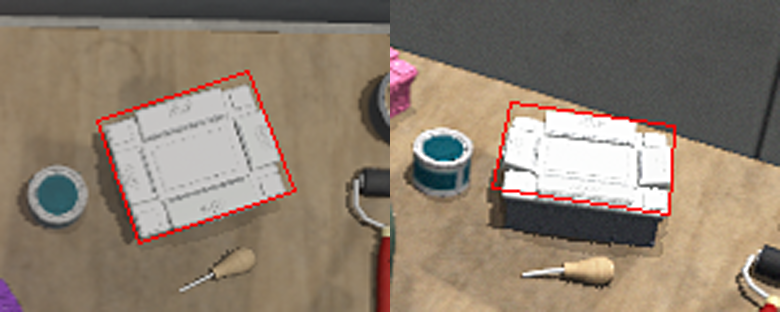

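The crop confirms the white-lidded grey box: pose about (520,-108), yaw about 17°, all four flaps raised, tin on its left and gouge in front. Next I close the fingers, hover over it and refine with the wrist camera.

```bash
cat >> h.py <<'E'
def down(yaw): # tool z down; tool x at yaw
    c,s=np.cos(yaw),np.sin(yaw); return np.array([[c,s,0],[s,-c,0],[0,0,-1.]])
E
python3 - <<'E'
from workcell import *
from h import *
s=read_state();print(s["tool_rot"])
best=None
for k in range(4):
    y=np.radians(17.5)+k*np.pi/2
    q=inverse_kinematics([490,-108,330],down(y))
    print(k,None if q is None else np.round(q,2))
    if q is not None:
        d=np.abs(np.array(q)-s["qpos"])[4:].max()
        if best is None or d<best[0]: best=(d,y)
y=best[1];print(y)
clamp()
movep([490,-108,330],down(y))
c=camera("wrist");np.savez("w.npz",**c);cv2.imwrite("pics/w1.png",c["image"])
print(read_state()["time"],read_state()["eef_pos"],read_state()["finger_gap"],np.round(c["cam_to_world"],2).tolist())
E
```

```text
[[-9.15595575e-01  4.02100302e-01 -3.01878012e-04]
 [ 4.02100407e-01  9.15595146e-01 -8.90115849e-04]
 [-8.15178093e-05 -9.36371404e-04 -9.99999558e-01]]
0 [-0.59  0.31  0.88  1.82 -0.26  1.14 -0.88]
1 [-0.43  0.26  0.67  1.81 -0.18  1.13  0.6 ]
2 [-0.34  0.25  0.55  1.81 -0.14  1.13  2.13]
3 [-0.77  0.46  1.24  1.82 -0.47  1.2  -2.22]
1.8762289458939043
3.4917 [ 490.21848499 -107.26151164  329.8287219 ] -0.04574530214999157 [[0.95, -0.29, -0.08, 469.97], [0.3, 0.92, 0.25, -42.9], [0.0, -0.27, 0.96, 471.98], [0.0, 0.0, 0.0, 1.0]]
```

View pics/w1.png

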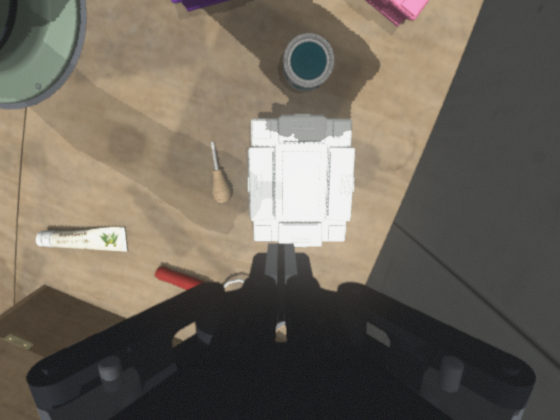

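The wrist picture shows the whole lid centred near (301,182), well aligned with the image axes, with all four flaps up. The fingertips are at (287,250), and the tin (308,62) and gouge (220,185) are clear of it.

```bash
python3 - <<'E'
from h import *
c=np.load("w.npz");P=cloud(c);m=(P[...,2]>48)&(P[...,2]<85)&(c["image"].min(-1)>70)
v,u=np.mgrid[:420,:560]; m&=(u>235)&(u<370)&(v>100)&(v<252)
n,l,s,_=cv2.connectedComponentsWithStats(m.astype(np.uint8)); m=l==1+np.argmax(s[1:,4])
q=P[m];r=cv2.minAreaRect(q[:,:2].astype(np.float32));print(r,len(q))
print("table z",P[300:320,80:110,2].mean(),P[180:200,400:420,2].mean(),"panel",P[170:200,290:315].reshape(-1,3).mean(0))
yaw=np.radians(17.5);ctr=np.array(r[0]);R=np.array([[np.cos(yaw),-np.sin(yaw)],[np.sin(yaw),np.cos(yaw)]])
b=(q[:,:2]-ctr)@R; print("extents",np.percentile(b,[.3,99.7],axis=0))
# height bands along axes
for name,sel,ax in(("x",abs(b[:,1])<40,0),("y",abs(b[:,0])<25,1)):
    print(name,[(k,round(float(np.median(q[sel&(abs(b[:,ax]-k)<3),2])),1)) for k in range(-95,100,10) if (sel&(abs(b[:,ax]-k)<3)).sum()>5])
E
```

```text
((520.0062255859375, -105.97836303710938), (151.40521240234375, 188.564208984375), 16.687883377075195) 12820
table z 13.379141895384533 -350.93723782803164 panel [ 523.32960123 -107.96337584   63.47710149]
extents [[-73.46412198 -91.3595403 ]
 [ 72.86745776  91.9673224 ]]
x [(-75, 65.1), (-65, 71.0), (-55, 68.6), (-45, 65.9), (-35, 60.3), (-25, 61.1), (-15, 61.8), (-5, 61.8), (5, 61.9), (15, 61.8), (25, 61.6), (35, 60.5), (45, 65.8), (55, 68.6), (65, 71.1), (75, 66.6)]
y [(-95, 71.0), (-85, 70.6), (-75, 67.8), (-65, 65.5), (-55, 60.7), (-45, 61.7), (-35, 61.9), (-25, 61.8), (-15, 61.8), (-5, 61.9), (5, 61.8), (15, 62.0), (25, 62.0), (35, 61.8), (45, 60.9), (55, 61.3), (65, 66.2), (75, 68.9), (85, 71.4), (95, 60.4)]
```

```bash
cat > press.py <<'E'
from workcell import *
from h import *
import sys
yaw=np.radians(17.);C=np.array([520.3,-107.5]);R=np.array([[np.cos(yaw),-np.sin(yaw)],[np.sin(yaw),np.cos(yaw)]])
O=down(yaw+np.pi/2)
S=dict(right=(0,-85),far=(65,0),left=(0,85),near=(-65,0))
for n in sys.argv[1:]:
    x,y=C+R@np.array(S[n])
    movep([x,y,130],O); movel([x,y,85])
    for z in(70,67,65,63.5):
        g=movel([x,y,z],max_speed=25,guard=25)
        s=read_state();print(n,z,g,np.round(s["eef_pos"],1),np.round(s["ft_force"],1))
        if g and s["eef_pos"][2]<65: break
    movel([x,y,130])
print(read_state()["time"])
E
python3 press.py right
```

```text
right 70 False [ 545.  -188.7   69.9] [ 0.  -0.3 -0.3]
right 67 False [ 545.  -188.7   66.8] [ 0.5 -0.1  0.6]
right 65 False [ 545.1 -188.8   64.9] [-0.1 -0.2 -0.2]
right 63.5 False [ 545.3 -188.9   63.9] [-0.7  0.7  7.1]
6.9417
```

```bash
cat > chk.py <<'E'
from workcell import *
from h import *
yaw=np.radians(17.);C=np.array([520.3,-107.5]);R=np.array([[np.cos(yaw),-np.sin(yaw)],[np.sin(yaw),np.cos(yaw)]])
movep([490,-108,330],down(yaw+np.pi/2))
c=camera("wrist");cv2.imwrite("pics/w_chk.png",c["image"][80:290,180:420]);P=cloud(c);q=P[(P[...,2]>45)&(P[...,2]<90)]
b=(q[:,:2]-C)@R
S=dict(right=(0,-1),far=(1,0),left=(0,1),near=(-1,0),)
for n,d in S.items():
    d=np.array(d);a=b@d;t=abs(b@d[::-1]);h=85 if d[1] else 65
    print(n,[round(float(np.median(q[(t<25)&(abs(a-h-k)<2.5),2])),1) for k in(-25,-15,-5,0)])
w=(abs(b)<[30,50]).all(1);print("panel",np.median(q[w,2]),read_state()["time"])
E
python3 chk.py
```

```text
right [62.8, 63.8, 63.9, 63.7]
far [64.3, 67.1, 69.7, 71.0]
left [64.8, 66.8, 69.7, 71.1]
near [64.7, 67.1, 70.0, 71.2]
panel 61.606847391325005 7.8833
```

The right flap is flush and the box hasn't moved, so I'll press the other three.

```bash
python3 press.py far left near && python3 chk.py
```

```text
far 70 False [582.3 -88.6  69.9] [ 0.4 -0.6  0. ]
far 67 False [582.3 -88.5  66.8] [-0.2  0.5 -0.3]
far 65 False [582.4 -88.5  64.9] [ 0.5  0.4 -0.4]
far 63.5 False [582.6 -88.6  63.9] [-2.5  1.5  9.5]
left 70 False [495.4 -26.4  70. ] [ 0.  -0.1 -0.4]
left 67 False [495.4 -26.2  66.9] [-0.5 -0.3 -0.1]
left 65 False [495.4 -26.2  64.9] [-0.7  0.   0. ]
left 63.5 False [495.6 -26.2  63.8] [-0.8  0.   9.6]
near 70 False [ 458.1 -126.6   70. ] [-0.2  0.3  0.9]
near 67 False [ 458.1 -126.5   66.9] [-0.3 -0.6 -0. ]
near 65 False [ 458.1 -126.5   64.9] [-0.2  0.3  0.1]
near 63.5 False [ 458.3 -126.6   63.8] [-2.  -0.2 12.5]
17.4583
right [62.7, 63.8, 63.6, 63.8]
far [63.1, 63.7, 64.1, 64.0]
left [63.7, 63.4, 63.4, 63.5]
near [63.5, 63.4, 63.6, 63.5]
panel 61.61495448308045 18.3333
```

View pics/w_chk.png

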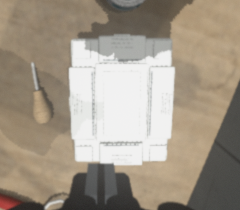

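```bash
python3 -c "
from workcell import *
print(finish_job())"
```

```text
the job is handed in; nothing more can be done
None
```

All four flaps are pressed shut: the wrist-camera depth puts their tops at about 64 mm, the shut height. The box and the things around it stayed where they were as far as the pictures show, and I handed the job in after about 18 s of robot time.

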